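# Load the bottle dryer and hold its lever on the third step

## Robot

A 6-joint arm with a two-finger parallel gripper is mounted at the origin on the work surface. World frame = base frame: x ahead of the robot, y to its left, z up, the work surface at z = 0. Lengths are in mm, angles in rad, forces in N, time in s.
With the tool pointing down it reaches from about 400 to 925 mm from the base axis. Payload 12.5 kg.
Tool frame: the origin (TCP) lies between the finger pads; the fingertips stand 25 mm ahead of it and the grasp point (between the pads) lies 6 mm ahead of it; z points along the fingers, y is the line along which they close (so a half turn about z gives the same grasp; the last joint's range is limited). The gripper opens to 95 mm and grips with 3 to 60 N. Pads are 20 mm wide; open, the fingers measure 119 mm over their backs; the gripper's body (75 mm by 180 mm) begins 59 mm behind the grasp point.
Start: joints at [-1.273, 0.491, 1.559, -0, 1.092, -0.106], TCP at [245.595, -574.741, 239.661] pointing down, gripper open.
Joint ranges: [-3.1, 3.1], [-0.84, 2.19], [0.05, 2.79], [-1.13, 4.28], [0.06, 2.93], [-2.69, 2.69]. Speed limits (rad/s): [2.22, 2.22, 2.79, 3.14, 3.14, 3.14].

## Interface

Orientations are given as [roll, pitch, yaw] about the fixed x, y, z axes, in that order (R = Rz(yaw) Ry(pitch) Rx(roll)).
In Python, from cell import state, read_camera, job_done, cut_out gives the robot as it stands. The module is installed in compiled form; this text tells all that it offers.
- The arm moves only by the tool jog_arm, never from a script. Its argument "motion" is a list of rows, each a list of 2 entries, a list of its own where there are three numbers: the shift along the tool's x, y, z in mm, then the turn about the tool's z in rad. A call has 1 to 5 rows; each row is the pose to reach, as a shift and turn from the pose commanded when the call began, along the tool's axes at that moment; what a row does not reach only later rows make up. A row lasts 1/10 s, in which the tool goes at most 50 mm and 8.59 degrees, less where a joint would pass 70% of its speed; a pose out of reach is approached as far as the arm can. A call with a gripper value outside its range is refused whole. "grip" is the closure, from 0 (fully open) to 1 (shut), set as the call begins (left out, the last holds). The fingers move at their own pace and stop on an object; the grip force is fixed at half the most. Time passes only in rows, so rows that repeat a pose let the fingers close. It gives the time, the measured TCP pose, the force, the opening and the grip force at its end, in the units of the state.
- state(): the state, without advancing time (a new reading comes with each control period).
- read_camera(name): name is "side" or "top" or "wrist"; returns a dict with "img" (400x640x3 uint8, blue, green, red), "vertical_fov" (degrees; the focal length in pixels is half the picture's height over the tangent of half this angle, whatever the lens; pixels are square), "cx", "cy" (the principal point, pixels), "extrinsics" (4x4, takes a point from camera to world coordinates). Camera axes: x right, y up, looking along -z (the intrinsics and any distortion apply to the point x, -y, -z); pixel columns grow to the right and rows downward; lengths in mm; the calibration is good to about 2 mm. A picture is of the moment at which its call begins. There is no depth.
- job_done(): hands the job in; it is judged then, once.
Trained networks look in a picture, given as the dict that the camera call returned (one of the last four; its "shot" number tells which), for a name from the list of things; names that differ only in an ending like _2 or _b are one class to them, and where a whole thing is asked for, a point or a joint stands for the part that bears it (a point fixed in the world has none). Each returns a list of dicts, best first, with "p" (0 to 1); they miss things now and then, are a little off and sometimes report something else, mostly with a low value. They report only what shows in the picture. A call takes as long as a camera call. They do not tell look-alikes from the thing itself.
- cut_out(name, picture): "region" (400x640 bool, what is visible of it) and "box" ([left, top, right, bottom] in pixels, round what is visible of it).
The state is a dict: "t": time; "joints": joint angles; "qvel": joint speeds; "tau": joint torques, N m; "eef_pos": TCP position; "tcp_rot": TCP orientation; "ft_force": force on the tool from outside, world axes, zero at the start; "moment": the same for the moment, N m; "opening": opening from 0.0 (shut) to 1.0 (fully open); "grip_force": force on a finger pad.
Only numpy, scipy, OpenCV 4.12 (cv2) and the standard library are available. Lean on these libraries where they do the work, as an engineer would, in place of code of your own. Each camera call takes 0.05 s, during which the arm holds its last target. There are 200 camera calls.

## Task

Stand the washed spice jar and the empty push dispenser bottle upright in the two cells of the bottle dryer, one in each cell (either way round), and let go of them. Then press the dryer's spring-return lever down past its first two clicks to the third and keep it held down there: the lever springs back when let go, so finish with the gripper still pressing it on the third step. Leave the other kitchen things where they are.

Things in the scene. Friction and masses are not known exactly. Their poses are not given: they have to be found in the camera images.
- jar_mid (a point): Spice jar, loose: plain glass cylinder 48 mm diameter with an aluminium twist cap of 47 mm diameter over its top 23 mm, 93 mm tall in all, 0.1 to 0.2 kg, standing upright on the counter. The point is at its centre, half-way up (46.5 mm above its underside); z is its upright axis.
- bottle_mid (a point): Push dispenser bottle, loose and empty: plastic cylinder 52 mm diameter up to 88 mm, then a 24 mm neck and a flat 42 mm push head (rigid), 118 mm tall in all, about 0.1 kg, standing upright on the counter. The point is at its centre, half-way up (59 mm above its underside); z is its upright axis.
- dryer: Bottle dryer, fixed on the counter: a low base 110 mm deep (its x) and 35 mm high carrying a crate of two square cells side by side along its y, and at its -y end a blower housing 110 x 80 mm, 95 mm high (y from -152 to -72 mm), with a lever dial on it. Origin on the counter under the middle of its depth, x pointing away from the robot at zero yaw, y to the left along the row, z up.
- cell_left (a point): Centre of the floor of the dryer's left (+y) cell, at (0, 48, 35) mm in the dryer's frame. Cell floors are 35 mm above the counter; each cell is 72 mm square inside, with 4 mm walls that stand 28 mm above the floor. Axes as the dryer's; the two cell centres are 76 mm apart along y.
- cell_right (a point): Centre of the floor of the dryer's right (-y) cell, next to the blower housing, at (0, -28, 35) mm in the dryer's frame; otherwise as cell_left.
- lever (a joint): Angle of the lever dial in rad: 0 is up at rest, growing as the lever is pressed down. Clicks (detents) stand at 0.3, 0.6 and 0.9; the third step is 0.9 and the stop is at 0.96. A spring always returns it to 0. Pressing at the pad takes about 2 N at the start, 3 N to reach the first click, 4 N the second and 5.5 N the third; 6 N brings it to the stop.
- pad (a point): Centre of the upper face of the lever's thumb pad (30 mm along the lever x 34 mm across, 8 mm thick). Its reading moves with the lever. The pad juts from the front (-x side) of the blower housing; at rest the lever slopes up 0.5 rad above level, at the third step 0.4 rad below level.
- lever_axis (a point): Centre of the lever dial, on its axis (along the dryer's y), 108 mm above the counter, at (-42, -112, 108) mm in the dryer's frame; drum radius 28 mm. The middle of the pad lies 75 mm from this axis, toward the dryer's -x; the lever swings about it, down by the joint's value. Axes as the dryer's.
- tumbler_mid (a point): Bystander: open glass tumbler, 66 mm diameter at the rim, 85 mm tall, upright; point half-way up on its axis. It stands among the jar and the bottle.
- bento: Bystander: closed transparent plastic bento box with white snap clips, 186 x 126 x 56 mm; origin under its centre.
- spoon: Bystander: aluminium spoon 170 mm long lying on the counter; origin at its middle.
- rest: Bystander: wooden chopstick rest 60 x 20 x 16 mm; origin under its centre.
- bowl: Bystander: white soup bowl, 116 mm diameter, 55 mm tall; origin under its centre.
- tin: Bystander: closed steel tin, 68 mm diameter, 100 mm tall; origin under its centre.
Things that resemble listed ones, but are neither listed nor needed, are in the scene too. Leave any blue look-alike of the part that bears jar_mid alone.

How it is judged:
By the outcome, as a careful person would: the job done as asked, in the order asked, and still so for the second after the job is handed in, while the arm keeps its last pose, push and grip.
It also fails if it takes over 64 s, if anything falls off the work surface, if the arm or the gripper's body presses on something with over 40 N, if the wrist force passes 120 N, or if a joint passes its speed limit or range.

## Working session

There is one attempt and no reset: what is moved stays moved. The work goes in short steps, Python scripts to look and compute and a tool call to move; the robot and the scene stay as the last step left them, time stands still between calls to the robot, and variables do not carry over. Pictures are saved under pics/ and viewed, at most 10 in all, crops included, and the job is handed in when it is done.

Besides the shell and the picture viewer there is one more tool, called by a JSON object that holds its "op" and its "data". jog_arm: Moves the arm, as the interface text tells. Its arguments: {"type":"object","properties":{"motion":{"type":"array"},"grip":{"type":"number"}},"required":["motion"]}

```bash
mkdir -p pics
cat > h.py <<'E'
import numpy as np, cv2
from cell import *
def cam(n):
    c=read_camera(n); return c
def ray(c,u,v):
    f=200/np.tan(np.radians(c["vertical_fov"])/2)
    d=np.array([(u-c["cx"])/f,-(v-c["cy"])/f,-1.0]); E=np.array(c["extrinsics"])
    return E[:3,3],E[:3,:3]@d
def at_z(c,u,v,z):
    o,d=ray(c,u,v); return (o+d*(z-o[2])/d[2])
def proj(c,p):
    f=200/np.tan(np.radians(c["vertical_fov"])/2); E=np.array(c["extrinsics"])
    q=E[:3,:3].T@(np.array(p)-E[:3,3]); return np.array([c["cx"]-f*q[0]/q[2],c["cy"]+f*q[1]/q[2]])
E
python3 - <<'E'
from h import *
for n in ["top","side"]:
    c=cam(n); cv2.imwrite(f"pics/{n}0.png",c["img"])
    print(n,{k:v for k,v in c.items() if k not in("img","extrinsics")},np.round(c["extrinsics"],3).tolist())
    for k in ["jar_mid","bottle_mid","dryer","lever","tumbler_mid"]:
        print(k,[(round(r["p"],2),r["box"]) for r in cut_out(k,c)])
print(state())
E
```

```text
top {'vertical_fov': 55.20329336036804, 'cx': 323.6039551588466, 'cy': 199.33892540430196, 'shot': 1} [[-0.023, 0.996, -0.09, 456.07], [-1.0, -0.023, -0.001, 56.895], [-0.003, 0.09, 0.996, 1157.253], [0.0, 0.0, 0.0, 1.0]]
jar_mid [(0.76, [228.4, 206.7, 246.2, 223.5]), (0.68, [257.5, 205.2, 282.0, 226.3])]
bottle_mid [(0.65, [297.1, 214.9, 314.6, 235.4]), (0.17, [350.2, 168.5, 439.2, 232.8])]
dryer [(0.81, [345.3, 171.9, 435.3, 232.6])]
lever [(0.79, [416.1, 192.3, 437.2, 229.9]), (0.24, [350.9, 165.8, 436.1, 231.6])]
tumbler_mid [(0.68, [274.7, 173.5, 299.3, 193.0]), (0.54, [156.3, 171.9, 204.7, 230.9])]
side {'vertical_fov': 54.45386599853835, 'cx': 318.9151758369508, 'cy': 199.80603194837835, 'shot': 2} [[-0.945, 0.221, -0.239, 285.334], [-0.325, -0.682, 0.655, 763.837], [-0.019, 0.697, 0.717, 883.21], [0.0, 0.0, 0.0, 1.0]]
jar_mid [(0.95, [283.7, 272.9, 307.5, 308.1]), (0.68, [301.9, 245.4, 323.1, 279.1])]
bottle_mid [(0.95, [318.7, 210.4, 345.1, 250.5])]
dryer [(0.57, [297.5, 127.5, 372.6, 206.2])]
lever [(0.63, [340.2, 134.1, 373.1, 152.0])]
tumbler_mid [(0.9, [273.0, 217.3, 296.0, 255.9]), (0.74, [294.2, 130.7, 373.2, 205.3])]
{'t': 0.6, 'joints': array([-1.27259684e+00,  4.90864805e-01,  1.55894063e+00, -1.63842218e-05,
        1.09169883e+00, -1.05619813e-01]), 'qvel': array([ 1.35340922e-03,  8.29990167e-04, -2.84330890e-04, -2.21605455e-03,
       -4.01469753e-05, -9.58464389e-04]), 'tau': array([-1.47349833e-04, -6.12212563e+01, -2.58357328e+01,  6.93329028e-02,
        4.46931948e-02, -2.09831478e-05]), 'eef_pos': array([ 245.58783809, -574.72129104,  239.66880377]), 'tcp_rot': array([3.14150629e+00, 2.37777127e-05, 4.03826854e-01]), 'ft_force': array([ 0.39925947,  0.22216559, -0.08916924]), 'moment': array([ 0.02831746, -0.00382002,  0.03298925]), 'grip_force': 0.0, 'opening': 0.9983324534917911}
```

Run:
```python
import cv2
a=cv2.imread("pics/top0.png")[140:290,150:450]; b=cv2.imread("pics/side0.png")[110:330,230:420]
cv2.imwrite("pics/a.png",cv2.resize(a,None,fx=2.66,fy=2.66,interpolation=3)); cv2.imwrite("pics/b.png",cv2.resize(b,None,fx=2.7,fy=2.7,interpolation=3))
```

```text
(no output)
```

View pics/a.png

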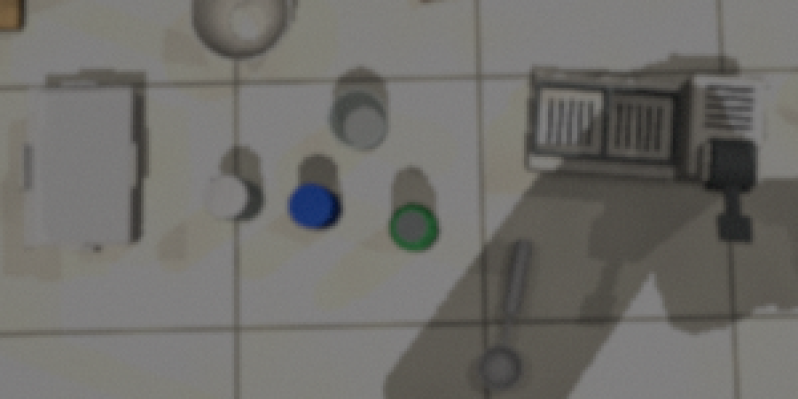

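View pics/b.png

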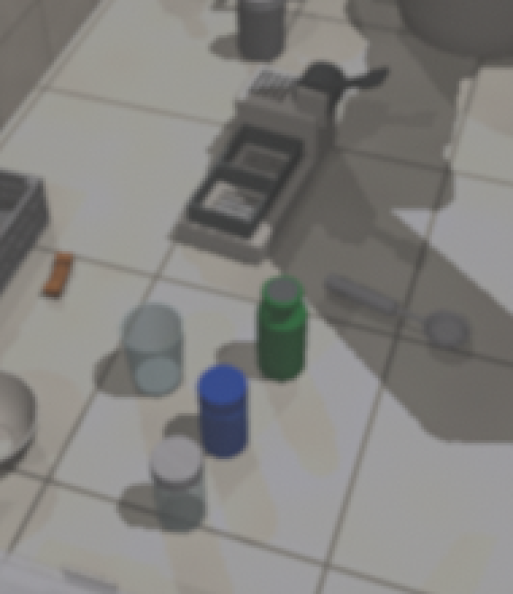

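The side crop shows a clear glass jar with an aluminium cap (top image 236,214). The blue cylinder (top 268,217) is the look-alike, so I'll leave it alone. The green bottle is at top (305,225), and the tumbler is behind and between them. The crop settles it: the jar is the glass and aluminium one.

Run:
```python
from h import *
c=cam("top"); s=cam("side")
T=lambda x,y:(150+(x+.5)/2.66-.5,140+(y+.5)/2.66-.5)
S=lambda x,y:(230+(x+.5)/2.7-.5,110+(y+.5)/2.7-.5)
for n,a,b,z in [("jar",(228,197),(178,461),93),("bottle",(414,227),(284,290),118),("blue",(313,206),(222,384),93)]:
    print(n,at_z(c,*T(*a),z).round(),at_z(s,*S(*b),z).round())
P={ "front left rim":((530,168),35),"back left":((533,68),63),"houseBR":((762,80),95),"pad":((735,230),145)}
for k,(p,z) in P.items(): print(k,at_z(c,*T(*p),z).round())
for k in ["dryer"]:
    r=cut_out(k,c)[0]["region"].astype(np.uint8); print(cv2.minAreaRect(cv2.findNonZero(r)))
```

```text
jar [517. 305.  93.] [515. 310.  93.]
bottle [481. 109. 118.] [480. 112. 118.]
blue [506. 216.  93.] [507. 220.  93.]
front left rim [545. -16.  35.]
back left [652. -20.  63.]
houseBR [ 628. -259.   95.]
pad [ 470. -210.  145.]
((391.9886474609375, 197.7603759765625), (88.6553726196289, 61.89804458618164), 2.4895529747009277)
```

{"op": "jog_arm", "data": {"motion": [[[42, -27, -8], 0], [[84, -54, -16], 0], [[126, -81, -24], 0], [[168, -108, -32], 0], [[210, -135, -40], 0]], "grip": 0}}

```text
t: 1.25
eef_pos: [384.8, -368.7, 279.7]
tcp_rot: [3.141, -0.0, 0.403]
ft_force: [0.3, -0.4, 0.3]
opening: 1.002
grip_force: 0.0
```

{"op": "jog_arm", "data": {"motion": [[[42, -27, -4], 0], [[84, -54, -8], 0], [[126, -81, -12], 0], [[168, -108, -16], 0], [[210, -135, -20], 0]]}}

```text
t: 1.75
eef_pos: [524.7, -162.2, 299.6]
tcp_rot: [3.141, -0.0, 0.404]
ft_force: [-0.6, -0.7, -0.4]
opening: 0.998
grip_force: 0.0
```

{"op": "jog_arm", "data": {"motion": [[[26, -17, 0], -0.14], [[52, -34, 0], -0.28], [[52, -34, 0], -0.42], [[52, -34, 0], -0.56], [[52, -34, 0], -0.7]]}}

```text
t: 2.25
eef_pos: [558.5, -112.0, 299.1]
tcp_rot: [-3.142, 0.0, 1.11]
ft_force: [0.0, -0.7, 0.3]
opening: 0.999
grip_force: 0.0
```

{"op": "jog_arm", "data": {"motion": [[[0, 0, 0], -0.14], [[0, 0, 0], -0.28], [[0, 0, 0], -0.37], [[0, 0, 0], -0.37]]}}

```text
t: 2.65
eef_pos: [558.4, -112.4, 299.2]
tcp_rot: [3.142, 0.0, 1.475]
ft_force: [0.2, 0.3, 0.2]
opening: 0.997
grip_force: 0.0
```

Run:
```python
from h import *
c=cam("wrist"); cv2.imwrite("pics/w1.png",c["img"]); print(c["vertical_fov"],c["cx"],c["cy"],np.round(c["extrinsics"],3).tolist())
np.savez("w1.npz",**{k:c[k] for k in("vertical_fov","cx","cy","extrinsics")})
for p in [(590,-106,35)]: print(proj(c,p))
```

```text
67.57610789974932 318.704768670606 199.8006804892285 [[0.995, 0.093, 0.025, 565.773], [-0.096, 0.963, 0.251, -41.91], [-0.0, -0.252, 0.968, 444.342], [0.0, 0.0, 0.0, 1.0]]
[340.77275391 168.07806984]
```

View pics/w1.png

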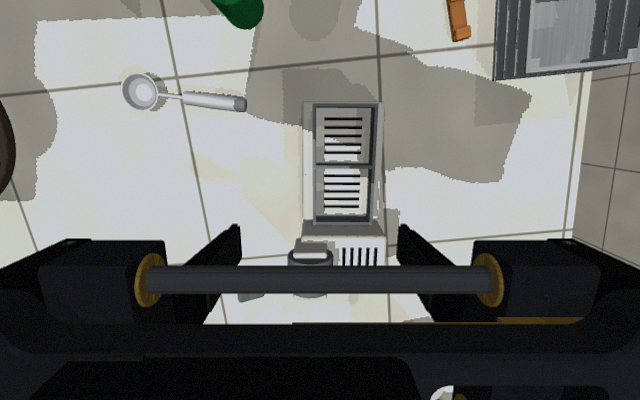

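Run:
```python
import cv2
a=cv2.imread("pics/w1.png")[95:275,280:410]
cv2.imwrite("pics/w1c.png",cv2.resize(a,None,fx=3.3,fy=3.3,interpolation=3))
```

```text
(no output)
```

View pics/w1c.png

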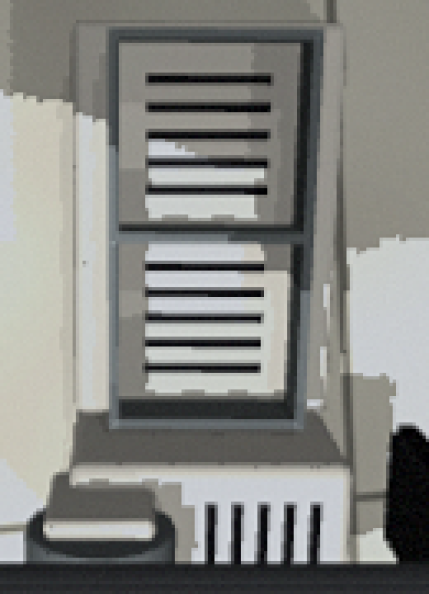

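Run:
```python
from h import *
from scipy.optimize import least_squares
c=dict(np.load("w1.npz"))
L=np.array([(-40,88,63),(40,88,63),(-40,-68,63),(40,-68,63),(-40,10,63),(40,10,63),(-55,88,35),(55,88,35),(55,-72,95)],float)
U=np.array([(108,28),(323,30),(110,428),(303,428),(110,236),(312,236),(77,22),(343,24),(348,467)])
U=(U+.5)/3.3-.5+[280,95]
def w(p):
    k,s=np.cos(p[2]),np.sin(p[2]); return np.c_[k*L[:,0]-s*L[:,1]+p[0],s*L[:,0]+k*L[:,1]+p[1],L[:,2]]
r=least_squares(lambda p:np.ravel([proj(c,q) for q in w(p)]-U),[590,-106,-.1],loss="soft_l1")
print(r.x,r.fun.reshape(-1,2).round(1).tolist())
p=r.x;L=np.array([(0,48,35),(0,-28,35),(-112,-112,83),(-108,-112,145)]);print(w(p).round(1))
```

```text
[ 5.90689523e+02 -1.09742307e+02 -1.03498835e-01] [[-0.2, -0.9], [0.4, -1.0], [-1.0, -0.5], [-0.1, -0.1], [-0.9, 0.0], [0.3, 0.5], [-1.9, 2.2], [1.7, 2.2], [2.5, -0.3]]
[[ 595.6  -62.    35. ]
 [ 587.8 -137.6   35. ]
 [ 467.7 -209.6   83. ]
 [ 471.7 -210.   145. ]]
```

{"op": "jog_arm", "data": {"motion": [[[33, -19, 10], 0], [[66, -38, 20], 0], [[99, -57, 30], 0], [[132, -76, 40], 0], [[164, -94, 50], 0]]}}

```text
t: 3.2
eef_pos: [479.8, 61.1, 248.9]
tcp_rot: [3.141, -0.0, 1.47]
ft_force: [1.0, -0.8, 0.2]
opening: 0.999
grip_force: 0.0
```

{"op": "jog_arm", "data": {"motion": [[[0, 0, 0], 0], [[0, 0, 0], 0]]}}

```text
t: 3.4
eef_pos: [480.7, 60.4, 249.3]
tcp_rot: [3.141, 0.0, 1.473]
ft_force: [1.2, 0.3, 0.3]
opening: 1.0
grip_force: 0.0
```

Run:
```python
from h import *
c=cam("wrist"); cv2.imwrite("pics/w2.png",c["img"]); s=state(); print(s["eef_pos"],s["tcp_rot"])
for q in cut_out("bottle_mid",c): print(q["p"],q["box"])
print(proj(c,(480,110,118)))
h=cv2.cvtColor(c["img"],cv2.COLOR_BGR2HSV); m=((h[...,0]>45)&(h[...,0]<85)&(h[...,1]>90)).astype(np.uint8)
p=cv2.findNonZero(m); print(cv2.boundingRect(p))
```

```text
[481.15027252  59.74535923 249.47926086] [3.14069475e+00 1.57660574e-04 1.47267253e+00]
0.83 [290.0, 113.7, 342.2, 166.7]
[311.92586054 146.34641718]
(0, 116, 640, 284)
```

View pics/w2.png

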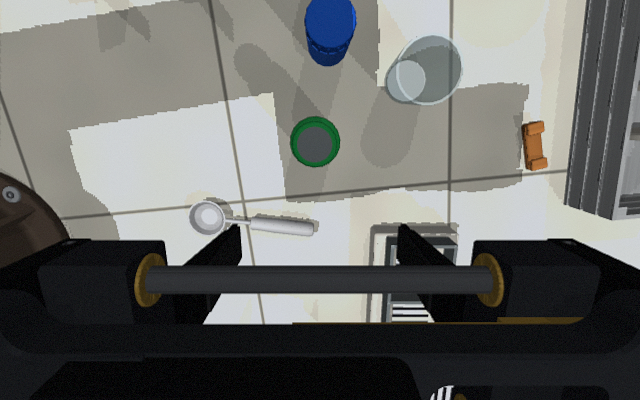

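{"op": "jog_arm", "data": {"motion": [[[27, -1, 15], 0], [[53.5, -2.5, 40], 0], [[53.5, -2.5, 80], 0], [[53.5, -2.5, 120], 0], [[53.5, -2.5, 155], 0]]}}

```text
t: 4.0
eef_pos: [483.9, 112.6, 92.7]
tcp_rot: [3.141, 0.0, 1.472]
ft_force: [0.9, -0.1, -0.2]
opening: 0.998
grip_force: 0.0
```

{"op": "jog_arm", "data": {"motion": [[[0, 0, 15], 0], [[0, 0, 22], 0], [[0, 0, 22], 0]]}}

```text
t: 4.3
eef_pos: [483.8, 112.7, 71.7]
tcp_rot: [-3.141, 0.0, 1.472]
ft_force: [0.1, 0.5, 0.2]
opening: 0.999
grip_force: 0.0
```

{"op": "jog_arm", "data": {"motion": [[[0, 0, 0], 0], [[0, 0, 0], 0], [[0, 0, 0], 0], [[0, 0, 0], 0], [[0, 0, 0], 0]], "grip": 1}}

```text
t: 4.8
eef_pos: [483.5, 113.4, 72.4]
tcp_rot: [3.141, -0.0, 1.474]
ft_force: [0.0, 0.3, -0.3]
opening: 0.638
grip_force: 0.0
```

{"op": "jog_arm", "data": {"motion": [[[0, 0, 0], 0], [[0, 0, 0], 0], [[0, 0, 0], 0]]}}

```text
t: 5.1
eef_pos: [483.4, 113.4, 72.2]
tcp_rot: [3.142, 0.0, 1.474]
ft_force: [-1.7, -0.8, 3.1]
opening: 0.545
grip_force: 30.0
```

{"op": "jog_arm", "data": {"motion": [[[0, 0, -10], 0], [[0, 0, -30], 0], [[0, 0, -55], 0], [[0, 0, -80], 0], [[0, 0, -95], 0]]}}

```text
t: 5.6
eef_pos: [483.7, 113.5, 169.4]
tcp_rot: [3.14, -0.0, 1.474]
ft_force: [0.4, 0.4, -1.2]
opening: 0.545
grip_force: 30.0
```

{"op": "jog_arm", "data": {"motion": [[[-12, 9, -5], 0], [[-35, 27, -5], 0], [[-60, 47, -5], 0], [[-86, 68, -5], 0], [[-112, 88, -5], 0]]}}

```text
t: 6.1
eef_pos: [560.8, -8.6, 171.8]
tcp_rot: [-3.141, 0.0, 1.474]
ft_force: [-0.5, -0.8, -1.5]
opening: 0.548
grip_force: 30.0
```

{"op": "jog_arm", "data": {"motion": [[[-24, 19, 0], 0], [[-42, 33, 0], 0], [[-52, 41, 0], 0.006], [[-52, 41, 0], 0.006], [[-52, 41, 0], 0.006]]}}

```text
t: 6.6
eef_pos: [595.3, -62.0, 171.8]
tcp_rot: [-3.141, -0.0, 1.468]
ft_force: [0.4, 0.2, -0.9]
opening: 0.543
grip_force: 30.0
```

Run:
```python
from h import *
c=cam("wrist"); cv2.imwrite("pics/w3.png",c["img"][80:360,180:500]); s=state(); print(s["eef_pos"],s["tcp_rot"],s["opening"],s["grip_force"],s["ft_force"])
```

```text
[595.29263997 -61.67837855 171.98250177] [-3.14077886e+00 -1.19223401e-04  1.46823353e+00] 0.543870467551129 29.98137966846116 [ 0.44538137 -0.797683   -1.46843823]
```

View pics/w3.png

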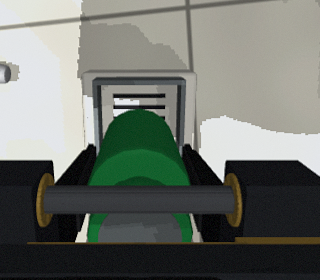

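The bottle hangs centred over the left cell (crop column about 140), so I'm lowering it.

{"op": "jog_arm", "data": {"motion": [[[0, 0, 12], 0], [[0, 0, 30], 0], [[0, 0, 46], 0], [[0, 0, 56], 0], [[0, 0, 61], 0]]}}

```text
t: 7.15
eef_pos: [595.4, -61.7, 109.9]
tcp_rot: [-3.14, -0.0, 1.469]
ft_force: [-0.2, -0.3, -0.5]
opening: 0.541
grip_force: 30.0
```

{"op": "jog_arm", "data": {"motion": [[[0, 0, 2], 0], [[0, 0, 3.5], 0], [[0, 0, 3.5], 0]]}}

```text
t: 7.45
eef_pos: [596.1, -62.3, 108.0]
tcp_rot: [3.141, 0.0, 1.468]
ft_force: [-1.0, -0.7, -1.0]
opening: 0.551
grip_force: 30.0
```

{"op": "jog_arm", "data": {"motion": [[[0, 0, 0.7], 0], [[0, 0, 0.7], 0]]}}

```text
t: 7.65
eef_pos: [596.1, -62.4, 107.3]
tcp_rot: [3.141, 0.0, 1.468]
ft_force: [-0.1, 0.1, 0.4]
opening: 0.544
grip_force: 30.0
```

{"op": "jog_arm", "data": {"motion": [[[0, 0, 0], 0], [[0, 0, 0], 0], [[0, 0, 0], 0], [[0, 0, 0], 0], [[0, 0, 0], 0]], "grip": 0}}

```text
t: 8.15
eef_pos: [595.9, -62.3, 106.9]
tcp_rot: [3.142, 0.0, 1.468]
ft_force: [0.2, 1.2, -1.5]
opening: 0.907
grip_force: 0.0
```

{"op": "jog_arm", "data": {"motion": [[[0, 0, 0], 0], [[0, 0, 0], 0], [[0, 0, -10], 0], [[0, 0, -30], 0], [[0, 0, -60], 0]]}}

```text
t: 8.65
eef_pos: [595.4, -62.2, 167.1]
tcp_rot: [-3.139, -0.0, 1.468]
ft_force: [-0.2, -0.1, 0.7]
opening: 1.002
grip_force: 0.0
```

{"op": "jog_arm", "data": {"motion": [[[0, 0, -40], 0], [[0, 0, -80], 0], [[0, 0, -80], 0]]}}

```text
t: 8.95
eef_pos: [597.4, -62.6, 253.0]
tcp_rot: [3.133, 0.001, 1.468]
ft_force: [0.5, -0.7, -0.8]
opening: 1.001
grip_force: 0.0
```

{"op": "jog_arm", "data": {"motion": [[[45, -17, 0], 0], [[90, -33, 0], 0], [[135, -49, 0], 0], [[180, -66, 0], 0], [[225, -82, 0], 0]]}}

```text
t: 9.45
eef_pos: [536.5, 171.6, 246.9]
tcp_rot: [-3.141, 0.0, 1.468]
ft_force: [0.9, 0.6, -0.4]
opening: 0.997
grip_force: 0.0
```

{"op": "jog_arm", "data": {"motion": [[[45, -16, 0], 0], [[82, -30, 0], 0], [[82, -30, 0], 0], [[82, -30, 0], 0]]}}

```text
t: 9.85
eef_pos: [515.6, 255.1, 246.7]
tcp_rot: [-3.141, 0.0, 1.47]
ft_force: [-0.0, 0.4, 0.3]
opening: 1.001
grip_force: 0.0
```

Run:
```python
from h import *
c=cam("wrist"); s=state(); print(s["eef_pos"],s["tcp_rot"])
im=c["img"].copy()
for q in cut_out("jar_mid",c): print(q["p"],q["box"])
g=proj(c,(516,307,93)); print(g)
x0,y0=int(g[0])-70,max(int(g[1])-70,0); cv2.imwrite("pics/w4.png",cv2.resize(im[y0:y0+140,x0:x0+140],None,fx=4,fy=4,interpolation=3)); print(x0,y0)
np.savez("w4.npz",**{k:c[k] for k in("vertical_fov","cx","cy","extrinsics")})
t=cam("top"); print([(q["p"],q["box"]) for q in cut_out("bottle_mid",t)])
```

```text
[515.93415242 254.25931561 246.76836772] [-3.14133484e+00  4.70995353e-04  1.46832668e+00]
0.6 [294.4, 118.2, 340.0, 168.1]
0.57 [287.9, 186.1, 338.8, 248.2]
[313.28974716 142.07361122]
243 72
[(0.9, [357.4, 170.5, 378.3, 193.1]), (0.5, [275.4, 174.1, 296.7, 194.7]), (0.16, [347.1, 164.9, 437.1, 231.0])]
```

View pics/w4.png

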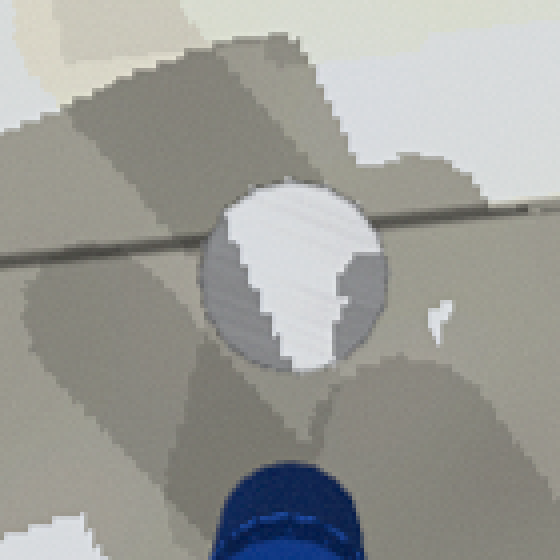

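The clear crop shows the aluminium cap centred at wrist pixel (316,141), with the blue look-alike just below it. The jar is at about (519,308).

{"op": "jog_arm", "data": {"motion": [[[27, -1, 15], 0], [[53.5, -2.5, 45], 0], [[53.5, -2.5, 85], 0], [[53.5, -2.5, 125], 0], [[53.5, -2.5, 160], 0]]}}

```text
t: 10.55
eef_pos: [519.2, 307.0, 85.1]
tcp_rot: [-3.141, 0.0, 1.466]
ft_force: [0.7, -0.2, -0.2]
opening: 1.003
grip_force: 0.0
```

{"op": "jog_arm", "data": {"motion": [[[0, 0, 15], 0], [[0, 0, 23], 0], [[0, 0, 23], 0]]}}

```text
t: 10.85
eef_pos: [519.5, 307.7, 64.0]
tcp_rot: [-3.142, 0.0, 1.467]
ft_force: [0.9, 0.8, 0.3]
opening: 1.001
grip_force: 0.0
```

{"op": "jog_arm", "data": {"motion": [[[0, 0, 0], 0], [[0, 0, 0], 0], [[0, 0, 0], 0], [[0, 0, 0], 0], [[0, 0, 0], 0]], "grip": 1}}

```text
t: 11.35
eef_pos: [519.1, 308.1, 64.3]
tcp_rot: [3.141, -0.0, 1.468]
ft_force: [0.8, -0.5, 0.2]
opening: 0.637
grip_force: 0.0
```

{"op": "jog_arm", "data": {"motion": [[[0, 0, 0], 0], [[0, 0, 0], 0], [[0, 0, 0], 0], [[0, 0, 0], 0]]}}

```text
t: 11.75
eef_pos: [519.0, 308.0, 63.9]
tcp_rot: [-3.142, 0.0, 1.468]
ft_force: [-0.6, -0.5, 2.1]
opening: 0.5
grip_force: 30.0
```

{"op": "jog_arm", "data": {"motion": [[[0, 0, -15], 0], [[0, 0, -50], 0], [[0, 0, -95], 0], [[0, 0, -140], 0], [[0, 0, -175], 0]]}}

```text
t: 12.25
eef_pos: [519.1, 308.0, 242.7]
tcp_rot: [3.139, -0.001, 1.468]
ft_force: [0.4, -1.3, -0.8]
opening: 0.499
grip_force: 30.0
```

{"op": "jog_arm", "data": {"motion": [[[-20, 5, -8], 0], [[-55, 14, -10], 0], [[-95, 25, -10], 0], [[-135, 35, -10], 0], [[-175, 46, -10], 0]]}}

```text
t: 12.75
eef_pos: [546.6, 127.7, 250.0]
tcp_rot: [3.141, -0.0, 1.468]
ft_force: [1.5, -0.5, -0.9]
opening: 0.503
grip_force: 30.0
```

{"op": "jog_arm", "data": {"motion": [[[-40, 10, 0], 0], [[-80, 21, 0], 0], [[-120, 31, 0], 0], [[-160, 42, 0], 0], [[-200, 52, 0], 0]]}}

```text
t: 13.25
eef_pos: [577.9, -76.8, 250.0]
tcp_rot: [3.141, 0.0, 1.468]
ft_force: [-0.3, 0.5, -1.3]
opening: 0.502
grip_force: 30.0
```

{"op": "jog_arm", "data": {"motion": [[[-30, 8, 0], 0], [[-50, 13, 0], 0], [[-61, 16, 0], 0], [[-61, 16, 0], 0]]}}

```text
t: 13.65
eef_pos: [587.6, -138.2, 249.4]
tcp_rot: [3.141, 0.0, 1.466]
ft_force: [0.4, -0.5, 0.1]
opening: 0.501
grip_force: 30.0
```

Run:
```python
from h import *
c=cam("wrist"); cv2.imwrite("pics/w5.png",c["img"][60:340,180:500]); s=state(); print(s["eef_pos"],s["tcp_rot"],s["opening"],s["grip_force"],s["ft_force"])
```

```text
[ 587.45909771 -137.21319219  249.27095586] [ 3.14152804e+00 -7.30209545e-05  1.46717851e+00] 0.5036563832649746 29.998982651741244 [-0.13090639 -0.37247532 -0.79349921]
```

View pics/w5.png

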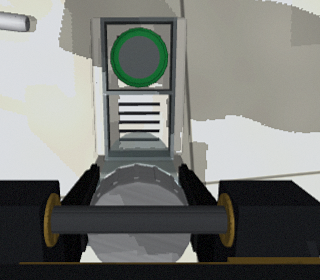

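The bottle stands upright and centred in the left cell, and the jar hangs in line with the right cell. I'm lowering the jar.

{"op": "jog_arm", "data": {"motion": [[[0, 0, 15], 0], [[0, 0, 45], 0], [[0, 0, 80], 0], [[0, 0, 110], 0], [[0, 0, 130], 0]]}}

```text
t: 14.2
eef_pos: [587.0, -135.6, 117.3]
tcp_rot: [-3.14, -0.001, 1.469]
ft_force: [0.1, -0.6, -0.5]
opening: 0.497
grip_force: 30.0
```

{"op": "jog_arm", "data": {"motion": [[[0, 0, 8], 0], [[0, 0, 14], 0], [[0, 0, 18], 0], [[0, 0, 19.5], 0], [[0, 0, 19.5], 0]]}}

```text
t: 14.7
eef_pos: [587.9, -137.4, 100.1]
tcp_rot: [3.141, 0.0, 1.468]
ft_force: [0.1, 0.3, -0.6]
opening: 0.5
grip_force: 30.0
```

{"op": "jog_arm", "data": {"motion": [[[0, 0, 0], 0], [[0, 0, 0], 0], [[0, 0, 0], 0], [[0, 0, 0], 0], [[0, 0, 0], 0]], "grip": 0}}

```text
t: 15.2
eef_pos: [587.7, -137.4, 99.5]
tcp_rot: [3.141, 0.0, 1.468]
ft_force: [-0.9, -0.5, 0.7]
opening: 0.867
grip_force: 0.0
```

{"op": "jog_arm", "data": {"motion": [[[0, 0, 0], 0], [[0, 0, 0], 0], [[0, 0, -10], 0], [[0, 0, -40], 0], [[0, 0, -80], 0]]}}

```text
t: 15.7
eef_pos: [587.0, -137.2, 179.7]
tcp_rot: [-3.139, -0.001, 1.468]
ft_force: [0.1, 0.2, 0.2]
opening: 0.998
grip_force: 0.0
```

{"op": "jog_arm", "data": {"motion": [[[0, 0, -25], 0], [[-21, -27, -35], 0], [[-48, -63, -35], 0], [[-74, -97, -35], 0], [[-84, -110, -35], 0]], "grip": 1}}

```text
t: 16.2
eef_pos: [467.2, -210.6, 215.4]
tcp_rot: [3.141, 0.0, 1.466]
ft_force: [-0.5, 0.6, 1.1]
opening: 0.638
grip_force: 0.0
```

{"op": "jog_arm", "data": {"motion": [[[0, 0, 0], 0], [[0, 0, 0], 0], [[0, 0, 0], 0], [[0, 0, 0], 0], [[0, 0, 0], 0]]}}

```text
t: 16.7
eef_pos: [470.1, -209.1, 214.2]
tcp_rot: [-3.141, -0.0, 1.469]
ft_force: [0.2, 0.5, 0.4]
opening: 0.217
grip_force: 0.0
```

{"op": "jog_arm", "data": {"motion": [[[0, 0, 0], 0], [[0, 0, 0], 0], [[0, 0, 5], 0], [[0, 0, 15], 0], [[0, 0, 25], 0]]}}

```text
t: 17.2
eef_pos: [469.4, -209.6, 188.5]
tcp_rot: [-3.141, 0.0, 1.468]
ft_force: [0.7, -1.7, -0.1]
opening: 0.006
grip_force: 0.0
```

Run:
```python
from h import *
c=cam("side"); s=state(); print(s["eef_pos"],s["tcp_rot"],s["opening"],s["grip_force"],s["ft_force"])
cv2.imwrite("pics/s2.png",cv2.resize(c["img"][90:220,270:400],None,fx=4,fy=4,interpolation=3))
```

```text
[ 468.89174248 -209.29236737  186.96672885] [-3.13925505e+00 -1.01690665e-03  1.46765326e+00] 0.007325148578587126 0.0 [ 0.33370504  0.25550308 -1.66398   ]
```

View pics/s2.png

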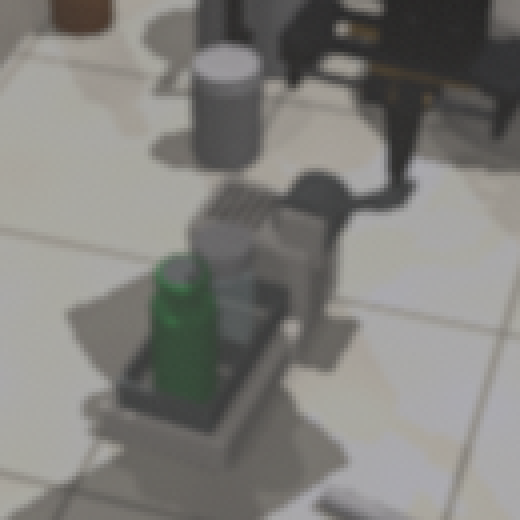

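Side view (s2): both containers stand upright in their cells, and the fingertip is above the pad at crop (395,185). I'm pressing now.

{"op": "jog_arm", "data": {"motion": [[[0, 0, 8], 0], [[0, 0, 16], 0], [[0, 0, 24], 0], [[0, 0, 32], 0], [[0, 0, 40], 0]]}}

```text
t: 17.75
eef_pos: [469.4, -209.6, 148.8]
tcp_rot: [-3.141, 0.0, 1.468]
ft_force: [-2.5, 0.3, 5.7]
opening: 0.004
grip_force: 2.4
```

{"op": "jog_arm", "data": {"motion": [[[0, 0, 6], 0], [[0, 0, 12], 0], [[0, 0, 18], 0], [[0, 0, 24], 0], [[0, 0, 24], 0]]}}

```text
t: 18.25
eef_pos: [469.9, -209.7, 124.9]
tcp_rot: [3.141, 0.0, 1.468]
ft_force: [-0.9, 1.8, 6.3]
opening: 0.003
grip_force: 3.3
```

{"op": "jog_arm", "data": {"motion": [[[0, 0, 2], 0], [[0, 0, 4], 0], [[0, 0, 6], 0], [[0, 0, 6], 0], [[0, 0, 6], 0]]}}

```text
t: 18.75
eef_pos: [470.5, -209.9, 119.7]
tcp_rot: [3.139, 0.001, 1.468]
ft_force: [0.4, 2.0, 5.7]
opening: 0.004
grip_force: 3.1
```

{"op": "jog_arm", "data": {"motion": [[[0, 0, 1], 0], [[0, 0, 2], 0], [[0, 0, 2], 0], [[0, 0, 2], 0]]}}

```text
t: 19.15
eef_pos: [470.7, -210.0, 117.7]
tcp_rot: [3.139, 0.001, 1.468]
ft_force: [1.4, 0.3, 5.8]
opening: 0.008
grip_force: 2.4
```

{"op": "jog_arm", "data": {"motion": [[[0, 0, 1], 0], [[0, 0, 2], 0], [[0, 0, 2], 0], [[0, 0, 2], 0]]}}

```text
t: 19.55
eef_pos: [470.5, -210.0, 115.7]
tcp_rot: [3.139, 0.001, 1.468]
ft_force: [1.1, 0.1, 4.5]
opening: 0.007
grip_force: 2.1
```

{"op": "jog_arm", "data": {"motion": [[[0, 0, 1], 0], [[0, 0, 2], 0], [[0, 0, 2], 0], [[0, 0, 2], 0]]}}

```text
t: 19.95
eef_pos: [470.5, -210.1, 113.8]
tcp_rot: [3.139, 0.001, 1.468]
ft_force: [0.7, -0.6, 6.1]
opening: 0.004
grip_force: 2.8
```

{"op": "jog_arm", "data": {"motion": [[[0, 0, 1], 0], [[0, 0, 1.5], 0], [[0, 0, 1.5], 0]]}}

```text
t: 20.25
eef_pos: [470.5, -210.1, 112.3]
tcp_rot: [3.139, 0.001, 1.468]
ft_force: [1.2, 0.0, 7.2]
opening: 0.002
grip_force: 3.0
```

{"op": "jog_arm", "data": {"motion": [[[0, 0, 1], 0], [[0, 0, 1.5], 0], [[0, 0, 1.5], 0]]}}

```text
t: 20.55
eef_pos: [470.6, -210.1, 110.8]
tcp_rot: [3.139, 0.001, 1.468]
ft_force: [1.5, -0.5, 6.9]
opening: 0.005
grip_force: 3.0
```

Run:
```python
from h import *
c=cam("side"); s=state(); print(s["eef_pos"],s["ft_force"])
cv2.imwrite("pics/s3.png",cv2.resize(c["img"][115:165,330:390],None,fx=10,fy=10,interpolation=3))
# predicted pad outer end / axis for several lever angles
k,sn=np.cos(-.1035),np.sin(-.1035)
W=lambda x,y,z:(590.7+k*x-sn*y,-109.7+sn*x+k*y,z)
for th in (.6,.8,.9,.96):
    a=th-.5; print(th,[((proj(c,W(-42-r*np.cos(a),y,108-r*np.sin(a)))-[330,115])*10).round() .tolist() for r,y in((75,-112),(90,-95),(90,-129))])
```

```text
[ 470.55627964 -210.10999703  110.84767171] [1.98791518 0.10452583 7.52796759]
0.6 [[400.0, 354.0], [426.0, 401.0], [461.0, 339.0]]
0.8 [[388.0, 388.0], [411.0, 441.0], [446.0, 379.0]]
0.9 [[379.0, 403.0], [400.0, 459.0], [435.0, 397.0]]
0.96 [[372.0, 411.0], [392.0, 469.0], [427.0, 407.0]]
```

View pics/s3.png

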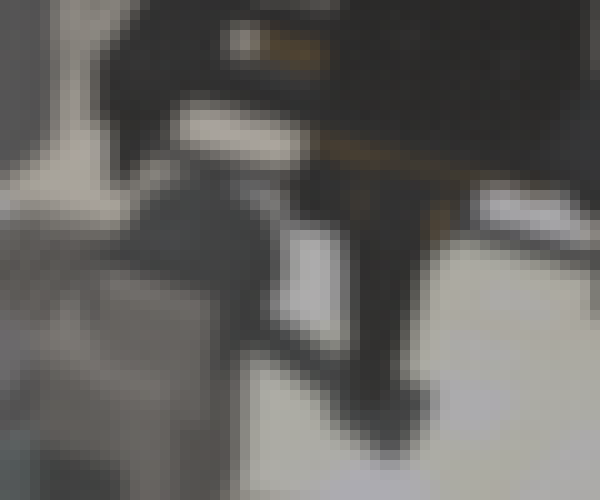

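Side crop: the pad's outer corners are near (397,455) and (435,400), which fits about 0.9 rad. I'll feel for the stop to pin the angle down.

{"op": "jog_arm", "data": {"motion": [[[0, 0, 1], 0], [[0, 0, 1], 0], [[0, 0, 1], 0]]}}

```text
t: 20.9
eef_pos: [470.5, -210.1, 109.9]
tcp_rot: [3.139, 0.001, 1.468]
ft_force: [1.3, -1.0, 8.1]
opening: 0.005
grip_force: 3.1
```

{"op": "jog_arm", "data": {"motion": [[[0, 0, 1], 0], [[0, 0, 1], 0], [[0, 0, 1], 0]]}}

```text
t: 21.2
eef_pos: [470.5, -210.1, 108.8]
tcp_rot: [3.139, 0.001, 1.468]
ft_force: [1.6, -0.7, 7.9]
opening: 0.003
grip_force: 3.1
```

{"op": "jog_arm", "data": {"motion": [[[0, 0, 1], 0], [[0, 0, 1], 0], [[0, 0, 1], 0]]}}

```text
t: 21.5
eef_pos: [470.5, -210.1, 107.8]
tcp_rot: [3.139, 0.001, 1.468]
ft_force: [1.3, 0.1, 7.1]
opening: 0.004
grip_force: 3.1
```

{"op": "jog_arm", "data": {"motion": [[[0, 0, 0.7], 0], [[0, 0, 0.7], 0], [[0, 0, 0.7], 0]]}}

```text
t: 21.8
eef_pos: [470.5, -210.1, 107.2]
tcp_rot: [3.139, 0.001, 1.468]
ft_force: [1.4, 0.0, 7.3]
opening: 0.005
grip_force: 3.1
```

{"op": "jog_arm", "data": {"motion": [[[0, 0, 0.7], 0], [[0, 0, 0.7], 0], [[0, 0, 0.7], 0]]}}

```text
t: 22.1
eef_pos: [470.4, -210.1, 106.4]
tcp_rot: [3.139, 0.001, 1.468]
ft_force: [0.8, -0.8, 7.7]
opening: 0.007
grip_force: 3.1
```

{"op": "jog_arm", "data": {"motion": [[[0, 0, 0.7], 0], [[0, 0, 0.7], 0], [[0, 0, 0.7], 0]]}}

```text
t: 22.4
eef_pos: [470.6, -210.1, 106.0]
tcp_rot: [3.139, 0.001, 1.468]
ft_force: [1.1, -0.3, 10.5]
opening: 0.002
grip_force: 4.6
```

{"op": "jog_arm", "data": {"motion": [[[0, 0, 0.7], 0], [[0, 0, 0.7], 0], [[0, 0, 0.7], 0]]}}

```text
t: 22.7
eef_pos: [470.7, -210.2, 105.7]
tcp_rot: [3.138, 0.002, 1.468]
ft_force: [0.3, 0.7, 16.5]
opening: 0.005
grip_force: 7.4
```

The stop is at TCP z of about 106.3, so the third step is near 110. I'll back off to just past it.

{"op": "jog_arm", "data": {"motion": [[[0, 0, -2], 0], [[0, 0, -3.8], 0], [[0, 0, -3.8], 0], [[0, 0, -3.8], 0], [[0, 0, -3.8], 0]]}}

```text
t: 23.2
eef_pos: [469.7, -209.9, 108.5]
tcp_rot: [3.141, 0.001, 1.468]
ft_force: [-1.2, -0.6, 6.1]
opening: 0.003
grip_force: 3.1
```

Run:
```python
from h import *
c=cam("side"); t=cam("top"); s=state(); print(s["t"],s["eef_pos"],s["ft_force"],s["qvel"].round(3))
for n in ["jar_mid","bottle_mid"]: print([(q["p"],q["box"]) for q in cut_out(n,c)],[(q["p"],q["box"]) for q in cut_out(n,t)])
```

```text
23.3 [ 469.71579494 -209.89253755  108.53121983] [-2.56736209 -1.49368558  7.03075403] [ 0.001 -0.001 -0.001 -0.    -0.001 -0.   ]
[(0.74, [300.3, 244.8, 325.3, 282.0]), (0.51, [316.1, 144.9, 335.0, 176.3])] [(0.88, [380.8, 172.4, 403.2, 200.5]), (0.71, [256.8, 207.0, 281.8, 228.4]), (0.45, [223.7, 121.9, 257.8, 163.7])]
[(0.64, [303.8, 151.9, 326.6, 189.4]), (0.4, [316.0, 144.3, 333.1, 174.3])] [(0.64, [357.8, 171.0, 381.8, 192.3])]
```

Both containers are still in their cells, and the lever is held at about 0.92 rad.

```bash
python3 -c "
from cell import job_done; print(job_done())"
```

```text
the job is handed in; nothing more can be done
None
```

The job is handed in: the bottle stands in the left cell and the jar in the right, both released, and the gripper is holding the lever at about 0.92 rad, just past the third click (estimated from where the stop was felt, not read directly).

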